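Press and unhook a contactor from its mounting rail

ROBOT

A 6-joint arm with a two-finger parallel gripper is mounted at the origin on a cart in front of the work surface, level with it; the furniture and walls round the work are solid. World frame = base frame: x ahead of the robot, y to its left, z up, the work surface at z = 0. Lengths are in m, angles in rad, forces in N, time in s.
With the tool pointing down it reaches from about 0.3 to 0.875 m from the base axis. Payload 6.4 kg.
Tool frame: the origin (TCP) lies midway between the tips of the shut fingers; the grasp point (between the pads) lies 19 mm behind it; z points along the fingers, y is the line along which they close (so a half turn about z gives the same grasp; the last joint's range is limited). The gripper opens to 85 mm and grips with 20 to 120 N. Pads are 22 mm wide; open, the fingers measure 114 mm over their backs; the gripper's body (76 mm by 85 mm) begins 54 mm behind the grasp point. The pads swing forward as they close: fully open they stand 13 mm farther back than shut.
Start: joints at [-1.429, 0.181, 1.607, -0, 1.354, -0.206], TCP at [0.196, -0.541, 0.231] pointing down, gripper open.
Joint ranges: [-2.99, 2.99], [-0.89, 2.07], [0.3, 2.58], [-1.14, 4.28], [0, 2.63], [-3.12, 3.12]. Speed limits (rad/s): [2.57, 2.57, 3.01, 3.14, 3.14, 3.14].

INTERFACE

Orientations are given as a unit quaternion [w, x, y, z].
In Python, from bench import sensors, vision, ctrl gives the robot as it stands.
- The arm moves only by the tool carry_out, never from a script. Its argument "deltas" is text: rows parted by semicolons, each of 7 numbers parted by spaces: the shift along the tool's x, y, z in mm, then the turn, a rotation vector about the tool's x, y, z in rad, then the closure, from 0 (fully open) to 1 (shut). In form: tx ty tz ax ay az claw; .... A call has 1 to 12 rows; each row is the pose to reach, as a shift and turn from the pose commanded when the call began, along the tool's axes at that moment; what a row does not reach only later rows make up. A row lasts 1/8 s, in which the tool goes at most 62.5 mm and 10.7 degrees, less where a joint would pass 70% of its speed; a pose out of reach is approached as far as the arm can. A call with a gripper value outside its range is refused whole. The fingers move at their own pace and stop on an object; the grip force is fixed at half the most. Time passes only in rows, so rows that repeat a pose let the fingers close. It gives the time, the measured TCP pose, the force, the opening and the grip force at its end, in the units of the state.
- sensors.get_obs(): the state, without advancing time (a new reading comes with each control period).
- vision.camera(name): name is "scene" or "top" or "wrist"; returns the picture (384x512x3 uint8, blue, green, red); there is no depth.
- vision.camera_model(name): a dict with "K" (3x3 intrinsics, pixels), "k1" (the pictures are not rectified: a ray, as slopes to the right and down, at radius r is drawn at 1 + k1 r^2 times it, then the intrinsics apply), "extrinsics" (4x4, takes a point from world to camera coordinates); the wrist camera has in their place "hand_eye" (4x4, takes a point from camera to tool coordinates, whose origin is the TCP and whose axes are the flange's). Camera axes: x right, y down, z forward; pixel columns grow to the right and rows downward; lengths in m; the calibration is good to about 2 mm. A picture is of the moment at which its call begins: read the wrist's pose just before it. camera_model takes no time and is no camera call.
- ctrl.hand_in(): hands the job in; it is judged then, once.
The state is a dict: "time_s": time; "q": joint angles; "dq": joint speeds; "joint_efforts": joint torques, N m; "eef_pos": TCP position; "eef_rot": TCP orientation; "wrist_force": force on the tool from outside, world axes, zero at the start; "torque": the same for the moment, N m; "opening": opening from 0.0 (shut) to 1.0 (fully open); "grasp_force": force on a finger pad.
Only numpy, scipy, OpenCV 4.12 (cv2) and the standard library are available. Lean on these libraries where they do the work, as an engineer would, in place of code of your own. Each camera call takes 0.05 s, during which the arm holds its last target. There are 200 camera calls.

TASK

Take the contactor off the mounting rail of the test panel and stand it upright in the parts tray. Its upper hook has a sprung keeper: press the contactor down against the keeper until it bottoms, hold it down while you swing its bottom edge out from the rail, then lift it off. Work by feel and force nothing: a push of 8 to 10 N is enough, and the other things on the bench stay where they are.

Things in the scene. Friction and masses are not known exactly. Their poses are not given: they have to be found in the camera images.
- panel: Bench test panel, fixed: upright metal plate 360 mm wide, 143 mm high, foot 98 mm to the back, with a horizontal steel hat rail 35 mm high, 320 mm long. Origin on the bench at mid-width below the rail's front face, which is x = 0; +x points into the plate (work from the -x side), y along the rail, z up. A slotted duct below the rail reaches z = 51 mm and out to x = -17 mm.
- rail_top_edge (a point): Point on the rail's top edge at mid-width, 127.5 mm above the bench. The rail's free lips are 2 mm thick (x = 0 to 2 mm in the panel's frame), 10 mm high. A white circuit breaker fills the rail at its -y end (beyond y = -103 mm, up to 152 mm high), grey terminals the +y end (beyond +103 mm). The contactor swings about this edge, the line along the panel's y through this point.
- rail_bottom_edge (a point): Point on the rail's bottom edge at mid-width, 92.5 mm above the bench. The contactor's lower hook reaches under this edge and up behind the lip; its rear face lies 3 mm behind the lip's back, so the bottom must come out more than 6 mm to be clear. The contactor may rock in the grip and lag behind the hand.
- contactor: Black and grey contactor, 45 mm wide (y), 57 mm high (z), 70 mm deep (x = -35 to +35 mm), 0.16 to 0.27 kg, hanging on the middle of the rail by hooks behind its back plane. Origin at its underside, mid-width; axes as the panel's while it hangs, +x toward the panel. It stands on its full-height black part, x = -12 to +35 mm; the grey front cover spans z = 10 to 47 mm.
- contactor_grip (a point): Good place to grasp, from above, on the two flat sides 45 mm apart: 14 mm behind the contactor's origin (+x) and 38 mm above its underside, 19 mm below its top.
- contactor_hook (a point): Upper hook, 46 mm above the underside: hangs over the rail's top edge with a tongue behind the lip. Unhooking: pressing down 1.8 to 6.2 mm (differs between devices, must be felt) drops the lower hook below the rail; 1 mm farther this hook bottoms hard (by 8 N of push). Held so, swing the bottom to the front by 0.2 to 0.25 rad about the rail's top edge, then lift straight up 10 mm or more.
- contactor_keeper (a joint): Travel (m) of the sprung keeper, a small slide in the upper hook that rides on the rail's top edge: 0.001 while the contactor hangs at rest, grows as the contactor is pressed down, 0 when off the rail. Spring 0.35 N per mm, 3.2 N preload, so pressing takes 1 to 7 N with friction; then the hook bottoms hard.
- tray: Fixed grey open parts tray on the bench, 150 mm (x) by 190 mm (y), 28 mm high, walls and floor 4 and 5 mm thick. Origin: centre of its underside. It stands to one side in front of the panel, the multimeter on the other.
- tray_in (a point): Centre of the tray's inner floor.
- multimeter: Loose yellow and black hand multimeter 148 x 72 x 47 mm lying on the bench; bystander. Origin: centre of its underside.
- driver_blue: Loose screwdriver with a blue handle, 190 mm long; bystander. Origin: middle of its length, on the bench.
- tape_black: Loose roll of black tape, 62 mm across, 19 mm high; bystander. Origin: centre of its underside.
There are look-alikes about, which are no part of the job. What is shaped like the contactor but green or purple is not meant.

How it is judged:
By the outcome, as a careful person would: the job done as asked, in the order asked, and still so for the second after the job is handed in, with the robot touching nothing.
It also fails if it takes over 58 s, if anything falls off the work surface, if the arm or the gripper's body presses on something with over 40 N, if the wrist force passes 120 N, or if a joint passes its speed limit or range.

## Working session

There is one attempt and no reset: what is moved stays moved. The work goes in short steps, Python scripts to look and compute and a tool call to move; the robot and the scene stay as the last step left them, time stands still between calls to the robot, and variables do not carry over. Pictures are saved under pics/ and viewed, at most 10 in all, crops included, and the job is handed in when it is done.

Besides the shell and the picture viewer there is one more tool, called after "Request:" as name(argument=value, ...), one argument or row to a line, values as JSON. carry_out: Moves the arm, as the interface text tells. Its arguments: {"type":"object","properties":{"deltas":{"type":"string"}},"required":["deltas"]}

```bash
ls; mkdir -p pics
python3 - <<'E'
from bench import sensors, vision
import cv2,numpy as np
o=sensors.get_obs();print(o)
for n in("scene","top"):
    cv2.imwrite(f"pics/{n}0.png",vision.camera(n));m=vision.camera_model(n);print(n,m)
print(vision.camera_model("wrist"))
a=np.hstack([cv2.imread("pics/scene0.png"),cv2.imread("pics/top0.png")])
E
```

```text
pics
{'time_s': 0.0, 'q': array([-1.42933133e+00,  1.81532778e-01,  1.60800251e+00, -2.33409897e-05,
        1.35384461e+00, -2.06277790e-01]), 'dq': array([ 0.00113981, -0.00029754, -0.00211151,  0.00048552,  0.00028793,
        0.00058617]), 'joint_efforts': array([ 4.49406298e-04, -4.44866323e+01, -3.51337981e+01, -1.34510869e-04,
        9.41658363e-03,  2.47560104e-05]), 'eef_pos': array([ 0.19588668, -0.54000415,  0.23039148]), 'eef_rot': array([-8.93519072e-04,  9.84921582e-01,  1.72999073e-01,  1.75652214e-05]), 'wrist_force': array([ 0.21861533, -0.31948454,  0.35402546]), 'torque': array([-0.00258901, -0.00025256,  0.01911922]), 'grasp_force': 0.0, 'opening': 0.99859554316809}
scene {'K': array([[454.39303257,   0.        , 254.61848444],
       [  0.        , 454.39303257, 187.71023426],
       [  0.        ,   0.        ,   1.        ]]), 'k1': -0.14210815075474822, 'extrinsics': array([[-0.54566271, -0.83786202,  0.01547416,  0.32797326],
       [-0.36812384,  0.22307272, -0.9026203 ,  0.3471422 ],
       [ 0.7528194 , -0.49822264, -0.43015945,  1.00891485],
       [ 0. 
[... 346 characters left out ...]
752 , -0.19836239,  0.64347168],
       [ 0.19800433,  0.01606099, -0.98006955,  1.24131373],
       [ 0.        ,  0.        ,  0.        ,  1.        ]])}
{'K': array([[338.61967542,   0.        , 258.01199818],
       [  0.        , 338.61967542, 190.99061619],
       [  0.        ,   0.        ,   1.        ]]), 'k1': -0.008132248286707834, 'hand_eye': array([[-5.69215820e-04, -9.64482177e-01, -2.64147319e-01,
         6.69157028e-02],
       [ 9.99999624e-01, -3.76282823e-04, -7.80994221e-04,
        -1.97629672e-03],
       [ 6.53860908e-04, -2.64147664e-01,  9.64482029e-01,
        -1.42267318e-01],
       [ 0.00000000e+00,  0.00000000e+00,  0.00000000e+00,
         1.00000000e+00]])}
```

View pics/scene0.png

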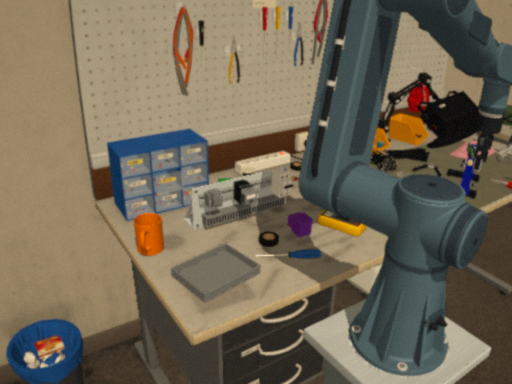

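View pics/top0.png

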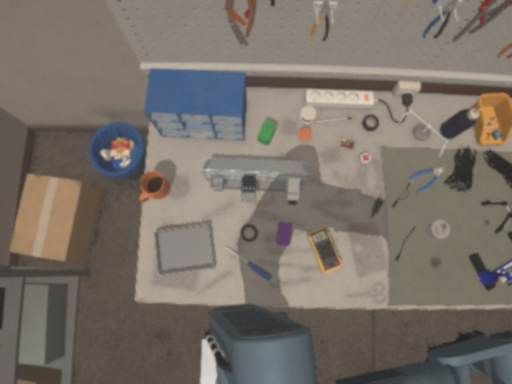

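The scene view shows the contactor, black on the rail, at about (243,190). In the top view it is at about (248,187), with the tray at (185,247). The look-alikes in the top view are purple (285,233) and green (267,130); the black/grey one on the rail fits the description. Next I'll confirm it in an enlarged crop.

```bash
cat > h.py <<'E'
import numpy as np,cv2
from bench import sensors,vision
from scipy.spatial.transform import Rotation as R
def T_tool(o):
    T=np.eye(4);w,x,y,z=o["eef_rot"];T[:3,:3]=R.from_quat([x,y,z,w]).as_matrix();T[:3,3]=o["eef_pos"];return T
def cam(n,o=None):
    m=vision.camera_model(n)
    W=np.linalg.inv(m["extrinsics"]) if n!="wrist" else T_tool(o)@m["hand_eye"]
    return m["K"],m["k1"],W
def ray(c,uv):
    K,k,W=c;d=(np.array(uv,float)-K[:2,2])/[K[0,0],K[1,1]]
    s=cv2.undistortPoints(np.array([[uv]],float),K,np.array([k,0,0,0.]))[0,0]
    return W[:3,3],W[:3,:3]@[s[0],s[1],1]
def onz(c,uv,z):
    p,d=ray(c,uv);return p+d*(z-p[2])/d[2]
def proj(c,P):
    K,k,W=c;E=np.linalg.inv(W);return cv2.projectPoints(np.array(P,float).reshape(-1,1,3),cv2.Rodrigues(E[:3,:3])[0],E[:3,3],K,np.array([k,0,0,0.]))[0][:,0]
E
python3 - <<'E'
import cv2,numpy as np
t=cv2.imread("pics/top0.png")[145:210,195:320];s=cv2.imread("pics/scene0.png")[145:230,180:305]
cv2.imwrite("pics/crop.png",np.vstack([cv2.resize(t,None,fx=5,fy=4.6,interpolation=2)[:299],cv2.resize(s,None,fx=5,fy=3.53,interpolation=2)[:300]]) if 0 else np.vstack([cv2.resize(t,None,fx=4,fy=4,interpolation=2),cv2.resize(s,None,fx=4,fy=4,interpolation=2)]))
E
```

```text
(no output)
```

View pics/crop.png

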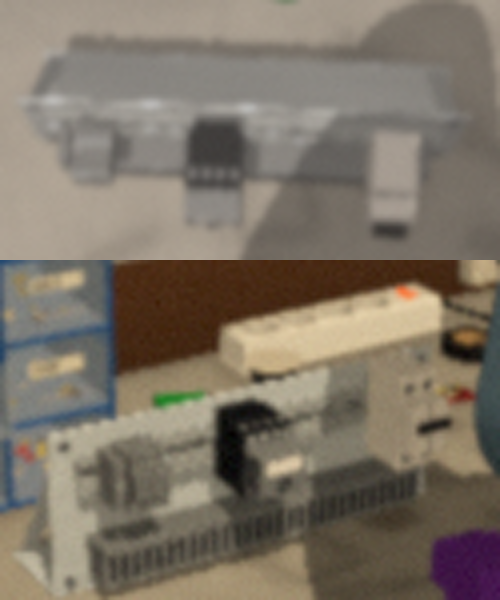

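The crop confirms it: the black and grey contactor hangs mid-rail, between the grey terminals (left) and the white breaker (right).

Run:
```python
from h import *
c=cam("top");np.set_printoptions(precision=4,suppress=True)
a,b=onz(c,(200.5,170),.143),onz(c,(312.5,174.5),.143);print("plate",a,b,np.linalg.norm(a-b),np.arctan2(*(a-b)[:2]))
for p in [(242.5,175.5),(255.5,175.5),(242,191),(255.5,191)]:print(onz(c,p,.141))
im=cv2.imread("pics/top0.png");hsv=cv2.cvtColor(im,cv2.COLOR_BGR2HSV)
print("tray c",[onz(c,p,.028) for p in [(154,224),(212,221),(158,275),(216,268)]])
print("meter",onz(c,(325,250),.04),"purple",onz(c,(285,233),.03))
print(proj(cam("scene"),[onz(c,(249,183),.141)]))
```

```text
plate [0.6883 0.169  0.143 ] [ 0.6825 -0.1854  0.143 ] 0.35448028362680006 0.01619331308016187
[0.6741 0.0353 0.141 ]
[ 0.6751 -0.0057  0.141 ]
[0.6242 0.0352 0.141 ]
[ 0.6253 -0.007   0.141 ]
tray c [array([0.5246, 0.3358, 0.028 ]), array([0.5407, 0.1382, 0.028 ]), array([0.3547, 0.3104, 0.028 ]), array([0.3845, 0.1178, 0.028 ])]
meter [ 0.4525 -0.2411  0.04  ] purple [ 0.5066 -0.1087  0.03  ]
[[243.0215 182.497 ]]
```

Request:
carry_out(
  deltas="30 -18 -8 0 0 0.03 0;80 -47 -20 0 0 0.09 0;130 -77 -20 0 0 0.15 0;180 -106 -20 0 0 0.2 0;230 -136 -20 0 0 0.25 0;280 -165 -20 0 0 0.3 0;330 -195 -20 0 0 0.364 0;380 -224 -20 0 0 0.364 0;430 -254 -20 0 0 0.364 0;480 -283 -20 0 0 0.364 0;530 -313 -20 0 0 0.364 0;575 -340 -20 0 0 0.364 0",
)

```text
time_s: 1.6
eef_pos: [0.6215, -0.023, 0.2508]
eef_rot: [-0.0, 1.0, -0.008, -0.0]
wrist_force: [-0.6, -0.6, -0.3]
opening: 1.001
grasp_force: 0.0
```

Request:
carry_out(
  deltas="22 -13 0 0 0 0 0;40 -24 0 0 0 0 0;43.5 -25 0 0 0 0 0;43.5 -25 0 0 0 0 0;43.5 -25 0 0 0 0 0",
)

```text
time_s: 2.22
eef_pos: [0.664, -0.0013, 0.2513]
eef_rot: [0.0, 1.0, -0.009, -0.0]
wrist_force: [0.8, -0.0, -0.2]
opening: 0.997
grasp_force: 0.0
```

Run:
```python
from h import *
import pickle
o=sensors.get_obs();im=vision.camera("wrist");cv2.imwrite("pics/w1.png",im);pickle.dump(o,open("o1.pkl","wb"))
cv2.imwrite("pics/t1.png",vision.camera("top"))
print(o["eef_pos"],T_tool(o)[:3,:3].round(4),o["wrist_force"],o["q"])
```

```text
[ 0.66397267 -0.00134051  0.25125609] [[ 9.999e-01 -1.700e-02 -5.000e-04]
 [-1.700e-02 -9.999e-01 -1.000e-04]
 [-5.000e-04  1.000e-04 -1.000e+00]] [ 0.81070454 -0.01274298 -0.22358405] [-1.80303264e-01  3.61588993e-01  1.34248066e+00 -1.57969396e-04
  1.43797699e+00  1.40753613e+00]
```

View pics/w1.png

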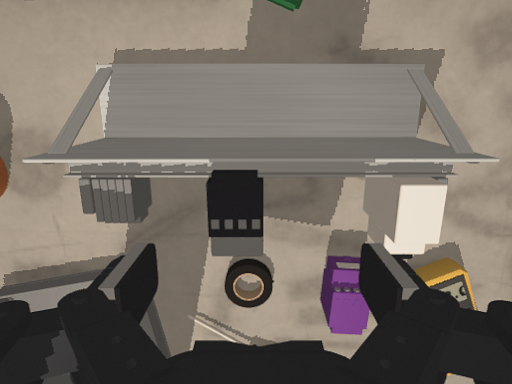

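The wrist picture shows the plate's top edge at row 159 (columns 25–497), the rail lip at row ~174, and the contactor's top spanning columns 208–264 and rows 172–236. The tape, purple look-alike and multimeter lie in front. Next I'll turn these into points.

Run:
```python
from h import *
import pickle
np.set_printoptions(precision=4,suppress=True)
o=pickle.load(open("o1.pkl","rb"));c=cam("wrist",o);im=cv2.imread("pics/w1.png");g=cv2.cvtColor(im,cv2.COLOR_BGR2GRAY)
print("rows195-222 mask",[ (np.where(g[r,180:300]<60)[0]+180)[[0,-1]] for r in (184,190,200,210,233)])
print("col 236",g[150:262,236]);print("col 180",g[150:185,180]);print("col300",g[150:185,300])
print("plate",onz(c,(25,159.5),.143),onz(c,(497,159.5),.143))
for z in(.137,.140,.143): print(z,onz(c,(207.5,195),z),onz(c,(264,195),z),"back",onz(c,(236,170),z),"front",onz(c,(236,237),z))
print("rail edge",onz(c,(67,175),.1275),onz(c,(453,175),.1275),onz(c,(236,175),.1275))
```

```text
rows195-222 mask [array([206, 262]), array([207, 262]), array([207, 262]), array([208, 262]), array([209, 262])]
col 236 [106 107 108 109 108 108 108 105 119 135 138 128 117 116 115 116 116 116
 120  94  34  22  25  28  28  27  27  29  28  28  28  27  27  27  27  28
  28  29  27  27  29  28  29  27  27  28  27  27  28  28  27  27  27  28
  27  28  27  28  28  29  27  29  30  28  29  28  26  27  28  26  26  28
  28  27  27  26  27  27  27  28  27  30  28  28  28  27  33  76  94  92
  92  91  91  92  92  91  92  91  91  91  91  91  91  91  92  88  93 100
  98  99  97  73]
col 180 [106 106 107 108 108 106 106 103 122 172 204 202 184 175 148 111 114 115
 116 116 116 115 104  88  90 143 174 142 108 110 110 110 111 111 110]
col300 [106 109 109 109 108 106 106 105 119 134 135 125 115 115 115 116 115 113
 114 116 116 113  99  89  95 109 107 103 106 106 106 107 107 106 106]
plate [0.6891 0.1754 0.143 ] [ 0.6829 -0.179   0.143 ]
0.137 [0.6572 0.0407 0.137 ] [ 0.6565 -0.0039  0.137 ] back [0.6769 0.0175 0.137 ] front [0.6212 0.0195 0.137 ]
0.14 [0.6581 0.0402 0.14  ] [ 0.6573 -0.0038  0.14  ] back [0.6776 0.0173 0.14  ] front [0.6225 0.0192 0.14  ]
0.143 [0.659  0.0397 0.143 ] [ 0.6582 -0.0038  0.143 ] back [0.6782 0.0171 0.143 ] front [0.6238 0.019  0.143 ]
rail edge [0.6733 0.1547 0.1275] [ 0.6679 -0.1565  0.1275] [0.6709 0.0183 0.1275]
```

Request:
carry_out(
  deltas="-6 -8 15 0 0 0 0;-14 -19 40 0 0 0 0;-14 -19 65 0 0 0 0;-14 -19 90 0 0 0 0;-14 -19 110 0 0 0 0;-14 -19 128 0 0 0 0;-14 -19 140 0 0 0 0;-14 -19 146 0 0 0 0;-14 -19 149 0 0 0 0;-14 -19 149 0 0 0 0.25;-14 -19 149 0 0 0 0.3",
)

```text
time_s: 3.7
eef_pos: [0.6513, 0.0185, 0.103]
eef_rot: [0.0, 1.0, -0.008, 0.001]
wrist_force: [0.2, -0.0, -0.5]
opening: 0.7
grasp_force: 0.0
```

Run:
```python
from h import *
import pickle
o=sensors.get_obs();im=vision.camera("wrist");cv2.imwrite("pics/w2.png",im);pickle.dump(o,open("o2.pkl","wb"))
print(o["eef_pos"],o["wrist_force"],o["opening"])
```

```text
[0.65134401 0.01849385 0.10297777] [ 0.19976318 -0.00573893 -0.50554598] 0.7001730930002527
```

View pics/w2.png

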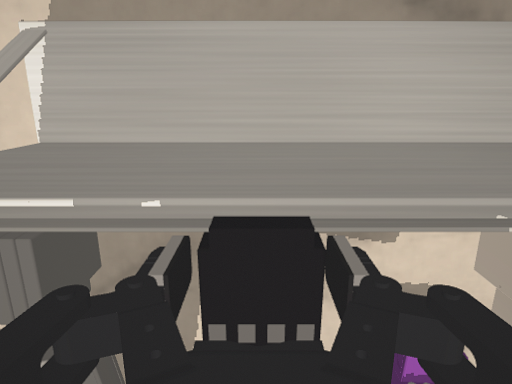

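The picture shows the contactor (columns 200–322) between the pads (inner edges ~190 and ~328), almost centred. I'll go 4 mm lower and close.

Request:
carry_out(
  deltas="0 0 2 0 0 0 0.34;0 0 4 0 0 0 0.36;0 0 4 0 0 0 0.4;0 0 4 0 0 0 0.44;0 0 4 0 0 0 0.46",
)

```text
time_s: 4.38
eef_pos: [0.6508, 0.0182, 0.0983]
eef_rot: [0.0, 1.0, -0.008, -0.0]
wrist_force: [-0.2, -1.5, 0.7]
opening: 0.538
grasp_force: 0.7
```

Request:
carry_out(
  deltas="0 0 0 0 0 0 0.5;0 0 0 0 0 0 0.6;0 0 0 0 0 0 1;0 0 0 0 0 0 1;0 0 0 0 0 0 1",
)

```text
time_s: 5.0
eef_pos: [0.6508, 0.0184, 0.0984]
eef_rot: [0.0, 1.0, -0.008, -0.0]
wrist_force: [-1.5, -1.8, 2.1]
opening: 0.52
grasp_force: 61.1
```

Request:
carry_out(
  deltas="0 0 0.5 0 0 0 1;0 0 1 0 0 0 1;0 0 1 0 0 0 1",
)

```text
time_s: 5.38
eef_pos: [0.6509, 0.0185, 0.0972]
eef_rot: [0.0, 1.0, -0.008, -0.0]
wrist_force: [-2.2, -2.2, 2.1]
opening: 0.516
grasp_force: 61.1
```

Request:
carry_out(
  deltas="0 0 0.5 0 0 0 1;0 0 1 0 0 0 1;0 0 1 0 0 0 1",
)

```text
time_s: 5.75
eef_pos: [0.6509, 0.0185, 0.0963]
eef_rot: [0.0, 1.0, -0.008, 0.0]
wrist_force: [-0.6, -2.0, 2.3]
opening: 0.519
grasp_force: 61.2
```

Request:
carry_out(
  deltas="0 0 0.5 0 0 0 1;0 0 0.7 0 0 0 1;0 0 0.7 0 0 0 1",
)

```text
time_s: 6.12
eef_pos: [0.651, 0.0185, 0.0957]
eef_rot: [0.0, 1.0, -0.008, 0.0]
wrist_force: [-2.4, -2.6, 2.6]
opening: 0.515
grasp_force: 61.2
```

Request:
carry_out(
  deltas="0 0 0.5 0 0 0 1;0 0 0.7 0 0 0 1;0 0 0.7 0 0 0 1",
)

```text
time_s: 6.5
eef_pos: [0.651, 0.0185, 0.0952]
eef_rot: [0.0, 1.0, -0.008, 0.0]
wrist_force: [-3.7, -2.2, 5.2]
opening: 0.517
grasp_force: 61.5
```

Request:
carry_out(
  deltas="0 0 0.5 0 0 0 1;0 0 0.7 0 0 0 1;0 0 0.7 0 0 0 1",
)

```text
time_s: 6.88
eef_pos: [0.651, 0.0185, 0.095]
eef_rot: [0.0, 1.0, -0.008, 0.0]
wrist_force: [-3.9, -2.7, 9.5]
opening: 0.521
grasp_force: 61.8
```

Request:
carry_out(
  deltas="0 0 0.4 0 0 0 1;0 0 0.5 0 0 0 1;0 0 0.5 0 0 0 1",
)

```text
time_s: 7.25
eef_pos: [0.651, 0.0185, 0.0949]
eef_rot: [0.0, 1.0, -0.008, 0.0]
wrist_force: [-7.3, -0.8, 11.4]
opening: 0.518
grasp_force: 62.1
```

Bottomed: the motion stopped at about z = 0.095 while the force climbed to around 10 N. Now I'll swing about the rail's top edge in steps while holding that push.

Request:
carry_out(
  deltas="-1 0 -0.8 0 -0.03 0 1;-1.9 0 -1.4 0 -0.06 0 1;-1.9 0 -1.4 0 -0.06 0 1",
)

```text
time_s: 7.62
eef_pos: [0.6498, 0.0187, 0.096]
eef_rot: [-0.0, 1.0, -0.008, -0.029]
wrist_force: [-3.0, -1.1, 8.1]
opening: 0.521
grasp_force: 61.6
```

Request:
carry_out(
  deltas="-1 0 -0.5 0 -0.03 0 1;-1.9 0 -1.0 0 -0.06 0 1;-1.9 0 -1.0 0 -0.06 0 1",
)

```text
time_s: 8.0
eef_pos: [0.6484, 0.0187, 0.0974]
eef_rot: [-0.001, 0.998, -0.008, -0.059]
wrist_force: [-2.2, -1.6, 8.6]
opening: 0.522
grasp_force: 61.7
```

Request:
carry_out(
  deltas="-1 0 -0.6 0 -0.03 0 1;-1.9 0 -1.2 0 -0.06 0 1;-1.9 0 -1.2 0 -0.06 0 1",
)

```text
time_s: 8.38
eef_pos: [0.6468, 0.0188, 0.0987]
eef_rot: [-0.001, 0.996, -0.008, -0.089]
wrist_force: [-0.9, -0.8, 9.1]
opening: 0.521
grasp_force: 61.7
```

Request:
carry_out(
  deltas="-1 0 -0.6 0 -0.03 0 1;-1.9 0 -1.2 0 -0.06 0 1;-1.9 0 -1.2 0 -0.06 0 1",
)

```text
time_s: 8.75
eef_pos: [0.6453, 0.0189, 0.1002]
eef_rot: [-0.001, 0.993, -0.008, -0.118]
wrist_force: [-0.5, -0.8, 7.6]
opening: 0.523
grasp_force: 61.7
```

Run:
```python
from h import *
o=sensors.get_obs();s=vision.camera("scene");w=vision.camera("wrist")
print(o["eef_pos"],o["wrist_force"],o["torque"],o["eef_rot"])
cv2.imwrite("pics/c3.png",np.hstack([cv2.resize(s[140:240,190:290],(400,400),interpolation=2),cv2.resize(w[150:],(400,400*234//512*2))[:400] if 0 else cv2.resize(w,(400,400))]))
```

```text
[0.64533008 0.01888973 0.1002291 ] [-0.5485395  -0.82293604  7.60411184] [-0.11347748 -0.10998806  0.03973138] [-0.00107977  0.99295249 -0.00796403 -0.11824029]
```

View pics/c3.png

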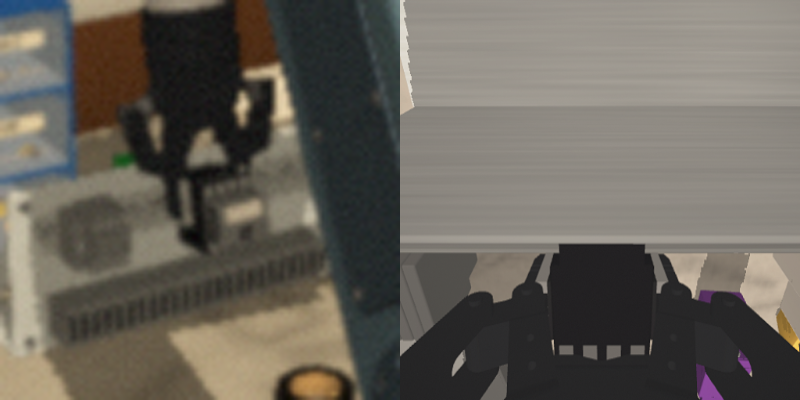

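Run:
```python
from h import *
import pickle
o=sensors.get_obs();w=vision.camera("wrist");cv2.imwrite("pics/w3.png",w);pickle.dump(o,open("o3.pkl","wb"))
a=cv2.imread("pics/w2.png")[205:384,170:350];b=w[205:384,170:350]
f=lambda x:cv2.resize(cv2.convertScaleAbs(x,alpha=3,beta=0),(400,398),interpolation=2)
cv2.imwrite("pics/cmp.png",np.hstack([f(a),f(b)]))
```

```text
(no output)
```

View pics/cmp.png

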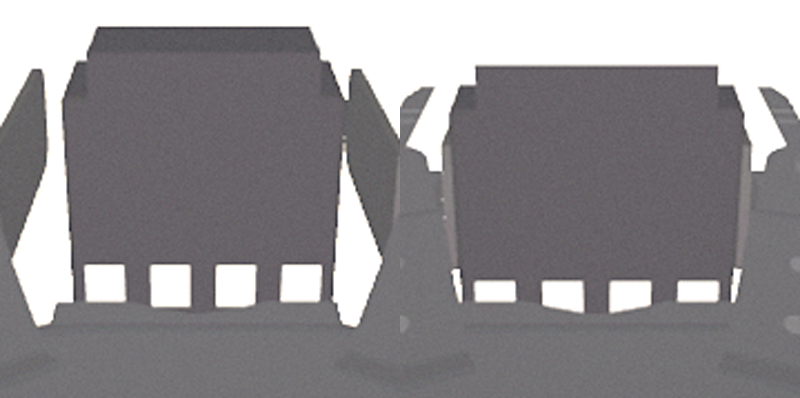

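Left is before the swing, right is now. The top face's back edge (y 100→115) and its terminal row (265→281) have scaled almost alike (about 1.04), so the contactor has followed the hand with only about 0.03–0.05 rad of lag. I'll swing a little farther, then lift straight up.

Request:
carry_out(
  deltas="-0.7 0 -0.3 0 -0.02 0 1;-1.4 0 -0.6 0 -0.04 0 1;-1.4 0 -0.6 0 -0.04 0 1;-1.4 0 -0.6 0 -0.04 0 1",
)

```text
time_s: 9.4
eef_pos: [0.6443, 0.0189, 0.1013]
eef_rot: [-0.001, 0.99, -0.008, -0.137]
wrist_force: [1.0, -0.7, 7.4]
opening: 0.52
grasp_force: 61.8
```

Request:
carry_out(
  deltas="-0.3 0 -1 0 0 0 1;-0.5 0 -1.9 0 0 0 1;-0.8 0 -2.9 0 0 0 1;-1.1 0 -3.8 0 0 0 1",
)

```text
time_s: 9.9
eef_pos: [0.643, 0.0189, 0.1036]
eef_rot: [-0.001, 0.99, -0.008, -0.139]
wrist_force: [5.6, -0.3, -0.3]
opening: 0.525
grasp_force: 61.2
```

Request:
carry_out(
  deltas="-0.3 0 -1 0 0 0 1;-0.5 0 -1.9 0 0 0 1;-0.8 0 -2.9 0 0 0 1;-1.1 0 -3.8 0 0 0 1",
)

```text
time_s: 10.4
eef_pos: [0.6429, 0.0189, 0.1064]
eef_rot: [-0.001, 0.99, -0.008, -0.139]
wrist_force: [8.5, 0.1, -7.6]
opening: 0.521
grasp_force: 61.6
```

Fx = +8.5 and Fz = −7.6 say something is catching, so I'm stopping here to look before going on.

Run:
```python
from h import *
import pickle
o=sensors.get_obs();w=vision.camera("wrist");cv2.imwrite("pics/w4.png",w);pickle.dump(o,open("o4.pkl","wb"))
s=vision.camera("scene");cv2.imwrite("pics/s4.png",s)
print(o["wrist_force"],o["eef_pos"])
f=lambda x:cv2.resize(cv2.convertScaleAbs(x,alpha=2.5,beta=10),None,fx=5,fy=5,interpolation=2)
cv2.imwrite("pics/z4.png",np.hstack([f(w[225:345,185:265]),f(cv2.imread("pics/w3.png")[225:345,185:265])]))
```

```text
[ 8.46357829  0.13330643 -7.57105412] [0.64293549 0.01893682 0.10642752]
```

View pics/z4.png

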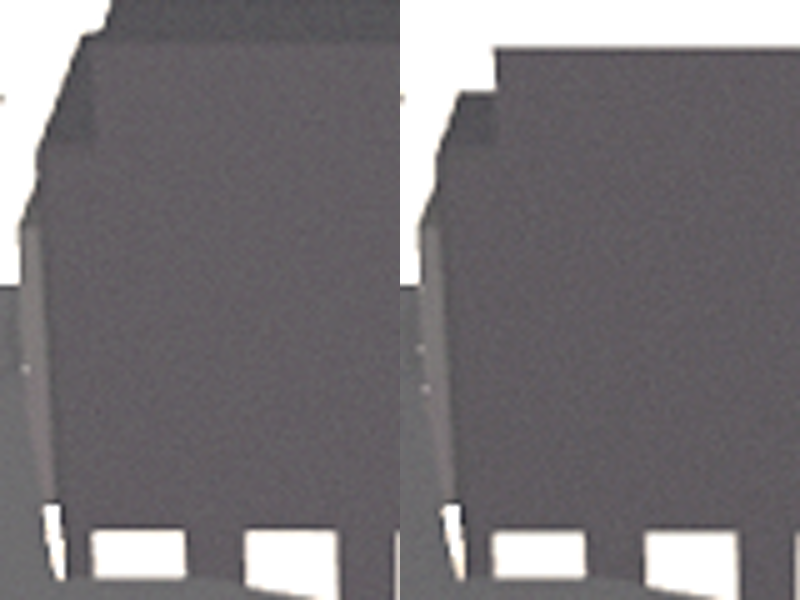

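Run:
```python
from h import *
m=vision.camera_model("wrist");H=m["hand_eye"];f=m["K"][0,0];cy=m["K"][1,2]
pt=lambda d,row:(H@[0,d*(row-cy)/f,d,1])[:3]*1e3
def dplane(row,z): # depth where tool z = z(mm)
    s=(row-cy)/f; return (z/1e3-H[2,3])/(H[2,2]+H[2,1]*s)
b2=pt(f*.0225/62.4,250);dt=dplane(324.2,b2[2]);t2=pt(dt,324.2);h=dt*53.3/f
k2=pt(dplane(228.4,b2[2]),228.4);print("w2",b2,t2,"hook",k2,"h",h*1e3,"len",np.linalg.norm(b2-t2))
for hb,ht in((66.2,55.2),(66.7,55.2),(65.7,55.2)):
    b=pt(f*.0225/hb,254.6);t=pt(f*h/ht,330.6);v=b-t;print(b,t,np.linalg.norm(v),"tilt",np.arctan2(-v[2],v[0]))
# by length: back point fixed, rotate to match terminal row
L=np.linalg.norm(b2-t2);b=pt(f*.0225/66.2,254.6)
for a in np.arange(0,.3,.04):
    t=b+L*np.array([-np.cos(a),0,np.sin(a)]);c=np.linalg.inv(H)@np.r_[t/1e3,1];hk=b+(k2-b2)[0]*np.array([np.cos(a),0,-np.sin(a)]);e=np.linalg.inv(H)@np.r_[hk/1e3,1]
    print(round(a,2),"term row",cy+f*c[1]/c[2],"half",f*h/c[2],"hook row",cy+f*e[1]/e[2])
```

```text
w2 [ 13.53377615  -1.94480839 -29.93890263] [-17.56251572  -1.95420274 -29.93890263] hook [ 21.86194904  -1.94229241 -29.93890263] h 20.513012891178263 len 31.096293286640524
[ 15.05712066  -1.93739231 -36.78856445] [-16.96825465  -1.94946531 -34.42720347] 32.11231593268215 tilt 0.07360087154052299
[ 15.44154583  -1.93647476 -37.5777445 ] [-16.96825465  -1.94946531 -34.42720347] 32.56257429384542 tilt 0.09690504092236647
[ 14.66684426  -1.93832383 -35.98737252] [-16.96825465  -1.94946531 -34.42720347] 31.673549439755277 tilt 0.04927773404808895
0.0 term row 332.7105688495283 half 56.32940286969924 hook row 231.74868933455173
0.04 term row 330.3934501552915 half 55.78980179593668 hook row 232.14857427691067
0.08 term row 328.0089971563741 half 55.26706338441288 hook row 232.58754588058102
0.12 term row 325.56194369136557 half 54.76134509185225 hook row 233.06517871607903
0.16 term row 323.05682878715874 half 54.27277037370442 hook row 233.58096685363245
0.2 term row 320.4979995934186 half 53.80143213068065 hook row 234.13432263888325
0.24 term row 317.8896152833883 half 53.347395965697814 hook row 234.72457570635868
0.28 term row 315.235651775076 half 52.9107032507309 hook row 235.3509722504483
```

Run:
```python
from h import *
import pickle
for f in("o2.pkl","o3.pkl","o4.pkl"):
    o=pickle.load(open(f,"rb"));T=T_tool(o);F=o["wrist_force"];tau=o["torque"]
    print(f,F.round(2),tau.round(3))
    for d in(0,.1,.15,.2,.25):
        P=T[:3,3]-d*T[:3,2]
        x=.672-P[0]; W=2.1; xc=.638-P[0]
        Fc=F+[0,0,W]; ty=tau[1]-(xc*W)   # remove weight's moment (-rx*Fz, Fz=-W)
        print(d, "z at x=.672:",P[2]+(ty+x*Fc[2])/Fc[0])
```

```text
o2.pkl [ 0.2  -0.01 -0.51] [ 0.012  0.047 -0.033]
0 z at x=.672: 0.6435872310168
0.1 z at x=.672: 0.7432977623809727
0.15 z at x=.672: 0.793153028063059
0.2 z at x=.672: 0.8430082937451453
0.25 z at x=.672: 0.8928635594272316
o3.pkl [ 1.49 -0.65  7.12] [-0.085 -0.236  0.004]
0 z at x=.672: 0.11722543570347299
0.1 z at x=.672: 0.10225107007236
0.15 z at x=.672: 0.09476388725680324
0.2 z at x=.672: 0.087276704441247
0.25 z at x=.672: 0.07978952162569025
o4.pkl [ 8.46  0.13 -7.57] [-1.000e-03 -1.644e+00 -3.100e-02]
0 z at x=.672: -0.10536842025634424
0.1 z at x=.672: 0.015386960853305875
0.15 z at x=.672: 0.07576465140813102
0.2 z at x=.672: 0.13614234196295608
0.25 z at x=.672: 0.19652003251778108
```

Request:
carry_out(
  deltas="0.5 0 2 0 0 0 1;1.1 0 4 0 0 0 1;1.6 0 6 0 0 0 1;2 0 7.3 0 0 0 1;2 0 7.5 0 0 0 1",
)

```text
time_s: 11.12
eef_pos: [0.6431, 0.0188, 0.1015]
eef_rot: [-0.001, 0.99, -0.008, -0.139]
wrist_force: [3.2, 0.4, 8.5]
opening: 0.52
grasp_force: 63.0
```

Request:
carry_out(
  deltas="-0.8 0 -0.6 0 -0.03 0 1;-1.6 0 -1.1 0 -0.06 0 1;-1.6 0 -1.1 0 -0.06 0 1;-1.6 0 -1.1 0 -0.06 0 1",
)

```text
time_s: 11.62
eef_pos: [0.642, 0.0188, 0.1031]
eef_rot: [-0.001, 0.986, -0.008, -0.168]
wrist_force: [3.4, -0.4, 7.5]
opening: 0.518
grasp_force: 63.0
```

Run:
```python
from h import *
o=sensors.get_obs();print(o["wrist_force"],o["torque"],o["eef_pos"],o["eef_rot"])
```

```text
[ 3.37943215 -0.43660833  7.52458528] [ 0.03255048 -0.4465316  -0.03458419] [0.64195663 0.0188253  0.10313025] [-0.00135516  0.98570891 -0.00791739 -0.1682659 ]
```

Request:
carry_out(
  deltas="-0.2 0 -1.1 0 0 0 1;-0.5 0 -2 0 0 0 1;-0.8 0 -2.9 0 0 0 1;-1.1 0 -3.9 0 0 0 1",
)

```text
time_s: 12.12
eef_pos: [0.6419, 0.0188, 0.1051]
eef_rot: [-0.001, 0.986, -0.008, -0.169]
wrist_force: [6.7, -0.2, -1.4]
opening: 0.52
grasp_force: 62.3
```

Request:
carry_out(
  deltas="-0.3 0 -1 0 0 0 1;-0.7 0 -1.9 0 0 0 1;-0.7 0 -1.9 0 0 0 1",
)

```text
time_s: 12.5
eef_pos: [0.6418, 0.0188, 0.107]
eef_rot: [-0.001, 0.986, -0.008, -0.169]
wrist_force: [7.2, -0.9, -1.8]
opening: 0.518
grasp_force: 62.1
```

Request:
carry_out(
  deltas="0.5 0 -0.2 0 0 0 1;0.9 0 -0.3 0 0 0 1;0.9 0 -0.3 0 0 0 1",
)

```text
time_s: 12.88
eef_pos: [0.6419, 0.0188, 0.1073]
eef_rot: [-0.001, 0.985, -0.008, -0.17]
wrist_force: [3.1, -0.1, -1.0]
opening: 0.522
grasp_force: 62.1
```

Request:
carry_out(
  deltas="-0.3 0 -1 0 0 0 1;-0.7 0 -1.9 0 0 0 1;-0.7 0 -1.9 0 0 0 1",
)

```text
time_s: 13.25
eef_pos: [0.6415, 0.0188, 0.1095]
eef_rot: [-0.001, 0.985, -0.008, -0.17]
wrist_force: [-0.4, -0.5, -2.8]
opening: 0.517
grasp_force: 61.8
```

Free so far: the force is just the contactor's weight and Fx is about 0. I'll keep lifting.

Request:
carry_out(
  deltas="-0.7 0 -1.9 0 0 0 1;-1.3 0 -3.8 0 0 0 1;-2 0 -5.7 0 0 0 1;-2.6 0 -7.5 0 0 0 1",
)

```text
time_s: 13.75
eef_pos: [0.6424, 0.0187, 0.118]
eef_rot: [-0.001, 0.986, -0.008, -0.169]
wrist_force: [0.3, 0.6, -2.9]
opening: 0.522
grasp_force: 61.8
```

Request:
carry_out(
  deltas="-1.3 0 -3.8 0 0 0 1;-3.3 0 -9.5 0 0 0 1;-6.6 0 -19 0 0 0 1;-11 0 -30 0 0 0 1;-16 0 -45 0 0 0 1;-16 0 -45 0 0 0 1",
)

```text
time_s: 14.5
eef_pos: [0.6435, 0.0185, 0.1679]
eef_rot: [-0.001, 0.986, -0.008, -0.167]
wrist_force: [-0.4, 0.6, -2.7]
opening: 0.519
grasp_force: 61.8
```

Request:
carry_out(
  deltas="-9 -10 3 0 0 0 1;-30 -35 10 0 0 0 1;-55 -65 19 0 0.05 0 1;-80 -95 28 0 0.1 0 1;-105 -124 37 0 0.16 0 1;-130 -153 46 0 0.22 0 1;-150 -177 53 0 0.28 0 1;-165 -194 58 0 0.32 0 1;-172 -202 60 0 0.337 0 1;-173 -203 60 0 0.337 0 1;-173 -203 60 0 0.337 0 1",
)

```text
time_s: 15.88
eef_pos: [0.4631, 0.2242, 0.1666]
eef_rot: [0.0, 1.0, -0.008, -0.002]
wrist_force: [0.1, -0.2, -2.4]
opening: 0.522
grasp_force: 61.7
```

Run:
```python
from h import *
import pickle
o=sensors.get_obs();w=vision.camera("wrist");cv2.imwrite("pics/w5.png",w);pickle.dump(o,open("o5.pkl","wb"))
cv2.imwrite("pics/s5.png",vision.camera("scene"))
print(o["wrist_force"],o["eef_pos"],o["eef_rot"])
f=lambda x:cv2.convertScaleAbs(x,alpha=2,beta=10)
s=cv2.imread("pics/s5.png")
cv2.imwrite("pics/z5.png",np.vstack([np.hstack([cv2.resize(f(w[215:345,185:335]),(400,347),interpolation=2),cv2.resize(s[180:310,140:290],(400,347),interpolation=2)]),np.hstack([cv2.resize(w,(333,250)),np.zeros((250,467,3),np.uint8)])]))
```

```text
[ 0.08673831 -0.16690967 -2.39401324] [0.46308348 0.22422869 0.16664856] [ 9.05193224e-05  9.99964031e-01 -8.34096212e-03 -1.53551517e-03]
```

View pics/z5.png

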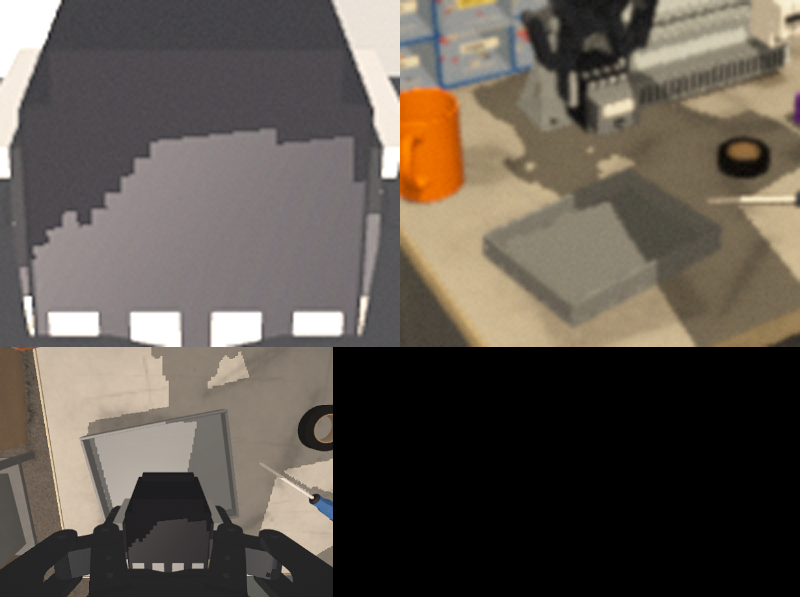

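The contactor sits squarely in the grip, leaning about 0.05 rad relative to the hand. The tray's rear corners are at about (126,143) and (347,98) in the full wrist image. I'll check the tray's centre from these.

Run:
```python
from h import *
import pickle
o=pickle.load(open("o5.pkl","rb"));c=cam("wrist",o)
a=onz(c,(126,143),.028);b=onz(c,(347,98),.028);v=(b-a)[:2];L=np.linalg.norm(v);n=np.array([v[1],-v[0]])/L
print(a,b,L,"yaw",np.arctan2(v[0],-v[1]),"centre",(a+b)[:2]/2+n*.075)
```

```text
[0.49503311 0.33522012 0.028     ] [0.52786954 0.1539728  0.028     ] 0.18419777736372844 yaw 0.17922523477348118 centre [0.43765267 0.23122641]
```

Request:
carry_out(
  deltas="-3 -2 10 0 -0.03 0 1;-7 -4 30 0 -0.05 0 1;-7 -4 55 0 -0.05 0 1;-7 -4 80 0 -0.05 0 1;-7 -4 100 0 -0.05 0 1;-7 -4 115 0 -0.05 0 1;-7 -4 125 0 -0.05 0 1;-7 -4 130 0 -0.05 0 1;-7 -4 132 0 -0.05 0 1;-7 -4 132 0 -0.05 0 1",
)

```text
time_s: 17.23
eef_pos: [0.4555, 0.2289, 0.035]
eef_rot: [-0.0, 1.0, -0.008, -0.026]
wrist_force: [-0.5, 0.5, -1.9]
opening: 0.52
grasp_force: 61.7
```

Request:
carry_out(
  deltas="0 0 2 0 0 0 1;0 0 4 0 0 0 1;0 0 6 0 0 0 1;0 0 6 0 0 0 1",
)

```text
time_s: 17.73
eef_pos: [0.4547, 0.2287, 0.0285]
eef_rot: [-0.0, 1.0, -0.008, -0.027]
wrist_force: [-0.7, -0.2, -1.1]
opening: 0.517
grasp_force: 61.7
```

Request:
carry_out(
  deltas="0 0 1 0 0 0 1;0 0 2 0 0 0 1;0 0 3 0 0 0 1;0 0 3 0 0 0 1",
)

```text
time_s: 18.23
eef_pos: [0.4546, 0.2287, 0.0255]
eef_rot: [-0.0, 1.0, -0.008, -0.027]
wrist_force: [0.2, -0.0, -3.1]
opening: 0.517
grasp_force: 61.7
```

Request:
carry_out(
  deltas="0 0 0.5 0 0 0 1;0 0 1.2 0 0 0 1;0 0 1.5 0 0 0 1;0 0 1.5 0 0 0 1",
)

```text
time_s: 18.73
eef_pos: [0.4546, 0.2288, 0.0241]
eef_rot: [-0.0, 1.0, -0.008, -0.027]
wrist_force: [0.5, 0.9, -2.2]
opening: 0.519
grasp_force: 61.7
```

Request:
carry_out(
  deltas="0 0 0.5 0 0 0 1;0 0 1.2 0 0 0 1;0 0 1.5 0 0 0 1;0 0 1.5 0 0 0 1",
)

```text
time_s: 19.23
eef_pos: [0.4545, 0.2287, 0.0226]
eef_rot: [-0.0, 1.0, -0.008, -0.027]
wrist_force: [0.0, -0.8, -3.3]
opening: 0.517
grasp_force: 61.7
```

Request:
carry_out(
  deltas="0 0 0.5 0 0 0 1;0 0 1.2 0 0 0 1;0 0 1.5 0 0 0 1;0 0 1.5 0 0 0 1",
)

```text
time_s: 19.73
eef_pos: [0.4546, 0.2288, 0.022]
eef_rot: [-0.0, 1.0, -0.008, -0.026]
wrist_force: [-3.0, -0.9, 7.2]
opening: 0.517
grasp_force: 62.7
```

Contact on the tray floor at about 10 N. I'll ease off and release.

Request:
carry_out(
  deltas="0 0 -0.8 0 0 0 1;0 0 -0.8 0 0 0 0.45;0 0 -0.8 0 0 0 0.4;0 0 -0.8 0 0 0 0.3;0 0 -0.8 0 0 0 0.2;0 0 -0.8 0 0 0 0.15;0 0 -0.8 0 0 0 0.15",
)

```text
time_s: 20.6
eef_pos: [0.4545, 0.2288, 0.0219]
eef_rot: [-0.0, 1.0, -0.008, -0.026]
wrist_force: [-0.6, -0.1, -0.0]
opening: 0.848
grasp_force: 0.0
```

Request:
carry_out(
  deltas="0 0 -5 0 0 0 0.15;0 0 -15 0 0 0 0.15;0 0 -30 0 0 0 0.15;0 0 -50 0 0 0 0.15;0 0 -80 0 0 0 0.15;0 0 -120 0 0 0 0.15;0 0 -170 0 0 0 0.15;0 0 -200 0 0 0 0.15;0 0 -200 0 0 0 0.15",
)

```text
time_s: 21.72
eef_pos: [0.4671, 0.2291, 0.2259]
eef_rot: [-0.001, 1.0, -0.008, -0.023]
wrist_force: [0.0, 0.5, -0.7]
opening: 0.851
grasp_force: 0.0
```

Run:
```python
from h import *
w=vision.camera("wrist");s=vision.camera("scene");print(sensors.get_obs()["wrist_force"],sensors.get_obs()["time_s"])
cv2.imwrite("pics/z6.png",np.hstack([cv2.resize(w,(440,330)),cv2.resize(s[210:310,160:270],(360,330),interpolation=2)]))
```

```text
[-0.77660812  0.75128933 -1.38143739] 21.825
```

View pics/z6.png

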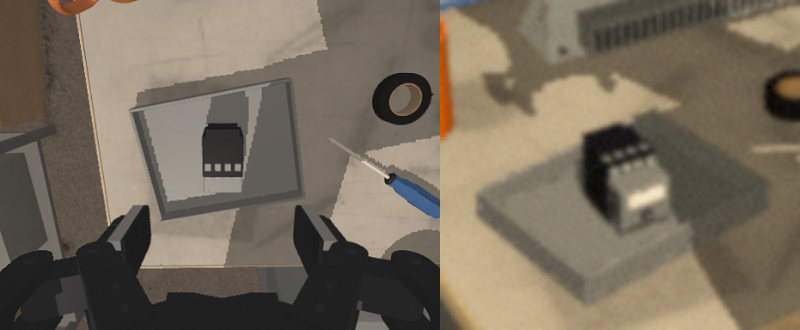

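The contactor stands upright in the middle of the tray (wrist view about (222,150)). The gripper is clear of it, and the tape and screwdriver are undisturbed.

```bash
python3 -c "
from bench import ctrl;print(ctrl.hand_in())"
```

```text
the job is handed in; nothing more can be done
None
```

The contactor is off the rail and standing upright in the parts tray, and the job is handed in at about 22 s; the first lift caught at roughly 8 N, so I pressed it back down, swung it farther and lifted it free.

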